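# Set the induction hob's dial and switch it on

## Task

Start warming the pan of penne on middle heat: first turn the hob's knurled dial clockwise, click by click, until it has clicked in with its white pointer line at the one long tick of the scale, dragging it round with a fingertip against the dial and never taking it between the fingers. Then press the round power key right down and let it come up again. Leave the pan and the other things on the table where they are.

Things in the scene. Friction and masses are not known exactly. Their poses are not given: they have to be found in the camera images.
- hob: portable induction hob, fixed: steel case 430 mm deep (x), 330 wide (y), 100 high; origin at the centre of its underside, z up. Its front, -x, faces the cook; the front 125 mm of its top is the flat control strip: dial axis at x -158, y +68 mm, power key at x -158, y -75 mm, the rest of the strip under 2 mm high. Behind it dark glass, level with it, carries the pan
- dial (a joint): the dial's angle, rad: 0 = off, grows clockwise seen from above, stops at 0 and 5.24. A sprung roller clicks it in every 0.524 rad (30 degrees, 11 places); past half way to the next place it jumps there by itself. The long tick is the sixth place, 2.618 rad; it starts one to three clicks short of it. Leaving a click takes 0.033 N m, 1.3 N along the rim
- dial_top (a point): centre of the dial's flat top, on its vertical axis. The dial is a black round knob 50 mm in diameter with a straight, knurled side (friction about 0.9), standing 28 mm over the strip; the point's x axis runs along the white pointer line, z up. It does not give sideways or downwards
- dial_pointer (a point): outer end of the white pointer line on the dial's top, 22 mm from its axis
- long_tick (a point): middle of the long dark tick (13 mm by 3.4 mm, the others are 6 mm) engraved in the strip, 41 mm from the dial's axis towards the hob's back (+x)
- power_key (a joint): how far the power key is pressed, in m: 0 up, 0.005 fully down (about 4 N at the bottom; a spring of 0.5 N/mm lifts it, 1.5 N starts it)
- key_top (a point): centre of the top of the power key: a flat round steel push key 26 mm in diameter with a white dot, on the control strip to the right of the dial, its top 7 mm over the strip when up; pressed straight down
- pan: loose steel saute pan of penne on the hob's glass, 220 mm across, 62 mm high, origin at the centre of its underside; its straight handle runs along its own +x, out to 300 mm from the centre, rising to 75 mm over the glass; about 1 kg
- salt_bowl: loose small steel bowl on the table, 68 mm across, 32 mm high, origin at the centre of its underside
- tub_a: loose clear plastic tub of penne, 150 (x) x 110 x 55 mm, origin at the centre of its underside, on the table left of the hob
- tub_c: loose empty clear plastic tub of the same size, right of the hob
- oil_bottle: loose clear bottle, 60 mm across, 190 mm high, standing right of the hob, origin at the centre of its underside
- spatula: loose wooden spatula lying on the table right of the hob, 300 mm long along its x axis, 55 mm wide blade at +x, origin at its middle

How it is judged:
By the outcome, as a careful person would: the job done as asked, in the order asked, and still so for the second after the job is handed in, with the robot touching nothing.
It also fails if it takes over 51 s, if anything falls off the work surface, if the arm or the gripper's body presses on something with over 40 N, if the wrist force passes 120 N, or if a joint passes its speed limit or range.

## Robot

A 6-joint arm with a two-finger parallel gripper is mounted at the origin on the work surface. World frame = base frame: x ahead of the robot, y to its left, z up, the work surface at z = 0. Lengths are in mm, angles in rad, forces in N, time in s.
With the tool pointing down it reaches from about 375 to 975 mm from the base axis. Payload 3.8 kg.
Tool frame: the origin (TCP) lies at the very end of the fingers, on their centre line; the grasp point (between the pads) lies 19 mm behind it; z points along the fingers, y is the direction in which the jaws open and shut (so a half turn about z gives the same grasp; the last joint's range is limited). The gripper opens to 85 mm and grips with 20 to 120 N. Pads are 22 mm wide; open, the fingers measure 114 mm over their backs; the gripper's body (76 mm by 85 mm) begins 54 mm behind the grasp point. The pads swing forward as they close: fully open they stand 13 mm farther back than shut.
Start: joints at [1.188, 0.264, 1.604, -0, 1.274, -0.037], TCP at [228.788, 635.039, 231.28] pointing down, gripper open.
Joint ranges: [-2.63, 2.63], [-0.94, 2.18], [0.31, 2.57], [-1.31, 4.45], [0, 2.66], [-2.55, 2.55]. Speed limits (rad/s): [2.57, 2.57, 3.14, 3.14, 3.14, 3.14].

## Interface

Orientations are given as a unit quaternion [x, y, z, w].
In Python, from bench import r gives the robot as it stands.
- The arm moves only by the tool jog_arm, never from a script. Its argument "motion" is a list of rows, each a list of 7 numbers: the turn, a rotation vector about the tool's x, y, z in units of 90 degrees (1.0 is 90 degrees), then the shift along the tool's x, y, z in units of 50 cm (1.0 is 50 cm), then the closure, from 0 (fully open) to 1 (shut). A call has 1 to 5 rows; each row shifts and turns the commanded pose from where the row before left it, along the tool's axes as they then stand; what a row does not reach is not made up. A row lasts 1/12 s, in which the tool goes at most 41.7 mm and 7.16 degrees, less where a joint would pass 70% of its speed; a pose out of reach is approached as far as the arm can. A call with a number of a shift or a turn outside -1 to 1 is refused whole. A call with a gripper value outside its range is refused whole. The fingers move at their own pace and stop on an object; the grip force is fixed at half the most. Time passes only in rows, so rows that do not move let the fingers close. It gives the time, the measured TCP pose, the force and the opening at its end, in the units of the state.
- r.get_obs(): the state, without advancing time (a new reading comes with each control period).
- r.camera(name): name is "side" or "top" or "wrist"; returns a dict with "color" (400x640x3 uint8, blue, green, red), "fx", "fy", "cx", "cy" (pixels), "dist_coeffs" ([k1, k2, p1, p2, k3] as OpenCV has them; the pictures are not rectified), "R" (3x3) and "t" (3): a world point X has camera coordinates R X + t; the wrist camera has in their place "tool_from_camera" (4x4, takes a point from camera to tool coordinates, whose origin is the TCP and whose axes are the flange's). Camera axes: x right, y down, z forward; pixel columns grow to the right and rows downward; lengths in mm; the calibration is good to about 2 mm. A picture is of the moment at which its call begins: read the wrist's pose just before it. There is no depth.
- r.close_job(): hands the job in, once; it reports no verdict.
Trained networks look in a picture, given as the dict that the camera call returned (one of the last four; its "shot" number tells which), for a name from the list of things; names that differ only in an ending like _2 or _b are one class to them, and where a whole thing is asked for, a point or a joint stands for the part that bears it (a point fixed in the world has none). Each returns a list of dicts, best first, with "confidence" (0 to 1); they miss things now and then, are a little off and sometimes report something else, mostly with a low value. They report only what shows in the picture. A call takes as long as a camera call.
- r.look_for(picture, thing): "rect" ([left, top, width, height] in pixels, round what is visible of it).
- r.outline_of(picture, thing): "mask" (400x640 bool, what is visible of it) and "rect" ([left, top, width, height] in pixels, round what is visible of it).
- r.pinpoint(picture, thing): "position" ([column, row] in pixels: a listed point, or the origin of a listed thing).
The state is a dict: "time": time; "joint_positions": joint angles; "joint_vel": joint speeds; "tau": joint torques, N m; "position": TCP position; "tool_rot": TCP orientation; "force": force on the tool from outside, world axes, zero at the start; "torque": the same for the moment, N m; "gripper_width": finger opening in mm.
Only numpy, scipy, OpenCV 4.12 (cv2) and the standard library are available. Lean on these libraries where they do the work, as an engineer would, in place of code of your own. Each camera call takes 0.05 s, during which the arm holds its last target. There are 200 camera calls.

## Working session

There is one attempt and no reset: what is moved stays moved. The work goes in short steps, Python scripts to look and compute and a tool call to move; the robot and the scene stay as the last step left them, time stands still between calls to the robot, and variables do not carry over. Pictures are saved under pics/ and viewed, about 8 in all and at most 12, crops included, and the job is handed in when it is done.

Besides the shell and the picture viewer there is one more tool, called by a JSON object that holds its "method" and its "body", one argument or row to a line. jog_arm: Moves the arm, as the interface text tells. Its arguments: {"type":"object","properties":{"motion":{"type":"array","items":{"type":"array","items":{"type":"number"}}}},"required":["motion"]}

```bash
ls; mkdir -p pics
cat > h.py <<'E'
from bench import r
import numpy as np, cv2
from scipy.spatial.transform import Rotation as Rot
def cam(name):
    o=r.get_obs(); p=r.camera(name)
    if name=="wrist":
        T=np.eye(4);T[:3,:3]=Rot.from_quat(o["tool_rot"]).as_matrix();T[:3,3]=o["position"]
        W=T@np.array(p["tool_from_camera"]); C=W[:3,3]; Rw=W[:3,:3]
    else:
        R=np.array(p["R"]);Rw=R.T;C=-R.T@np.array(p["t"])
    p["C"]=C;p["Rw"]=Rw;return p
def K(p): return np.array([[p["fx"],0,p["cx"]],[0,p["fy"],p["cy"]],[0,0,1.]])
def ray(p,px,z):
    u=cv2.undistortPoints(np.array([[px]],float),K(p),np.array(p["dist_coeffs"],float))[0,0]
    d=p["Rw"]@np.array([u[0],u[1],1]);return p["C"]+d*(z-p["C"][2])/d[2]
E
python3 - <<'E'
from h import *
o=r.get_obs();print(o)
for n in ("top","side"):
    p=cam(n);cv2.imwrite(f"pics/{n}0.png",p["color"])
    for t,z in (("dial_top",128),("dial_pointer",128),("long_tick",100),("key_top",107),("hob",0),("pan",100)):
        q=r.pinpoint(p,t)
        for k in q[:2]: print(n,t,np.round(k["position"],1),round(k["confidence"],2),np.round(ray(p,k["position"],z),1))
E
```

```text
pics
{'time': 0.0, 'joint_positions': array([ 1.18807356e+00,  2.64745207e-01,  1.60537994e+00,  3.46770987e-05,
        1.27367426e+00, -3.69121999e-02]), 'joint_vel': array([ 0.00054539,  0.00013594, -0.00037989,  0.0006382 , -0.00026336,
       -0.00023187]), 'tau': array([ 3.31015026e-04, -5.15122283e+01, -3.67320013e+01,  2.33948167e-04,
        1.30187921e-02, -1.53498871e-05]), 'position': array([228.52548866, 634.36869803, 229.96415749]), 'tool_rot': array([ 1.72049949e-01,  9.85087609e-01, -1.07572526e-03, -2.46022297e-04]), 'force': array([ 0.40672142, -0.00884395, -0.31473741]), 'torque': array([-0.03311677,  0.02691134, -0.02109795]), 'gripper_width': 85.46679410409577}
top dial_top [266.8 213.8] 0.49 [448.9  86.7 128. ]
top dial_pointer [259.4 209.4] 0.72 [461.2 108.6 128. ]
top long_tick [263.5 199.8] 0.62 [491.5 101.6 100. ]
top key_top [313.4 201.7] 0.51 [488.2 -47.1 107. ]
top hob [283.4 161.8] 0.94 [623.3  55.6   0. ]
top pan [271.5 136.9] 0.62 [682.1  83.8 100. ]
side dial_top [259.4 184.4] 0.56 [451.6  91.2 128. ]
side dial_pointer [257.  182.9] 0.66 [451.1 102.  128. ]
side long_tick [272.6 186.8] 0.65 [495.   87.8 100. ]
side long_tick [203.4 210.4] 0.47 [285.3 131.1 100. ]
side key_top [302.9 204.3] 0.46 [498.2 -44.2 107. ]
side hob [309.5 198.4] 0.63 [624.7  69.1   0. ]
side pan [322.7 169.6] 0.96 [667.5  52.6 100. ]
```

Run:
```python
import cv2,numpy as np
a=cv2.imread("pics/top0.png");b=cv2.imread("pics/side0.png")
a=cv2.resize(a[80:280,150:470],(800,500),interpolation=2);cv2.imwrite("pics/topc.png",a)
cv2.imwrite("pics/sidec.png",cv2.resize(b[80:330,130:530],(800,500),interpolation=2))
```

```text
(no output)
```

View pics/topc.png

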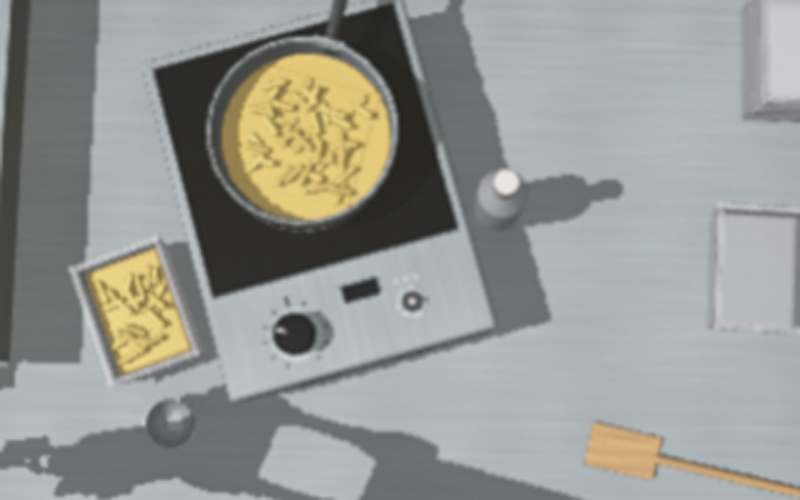

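View pics/sidec.png

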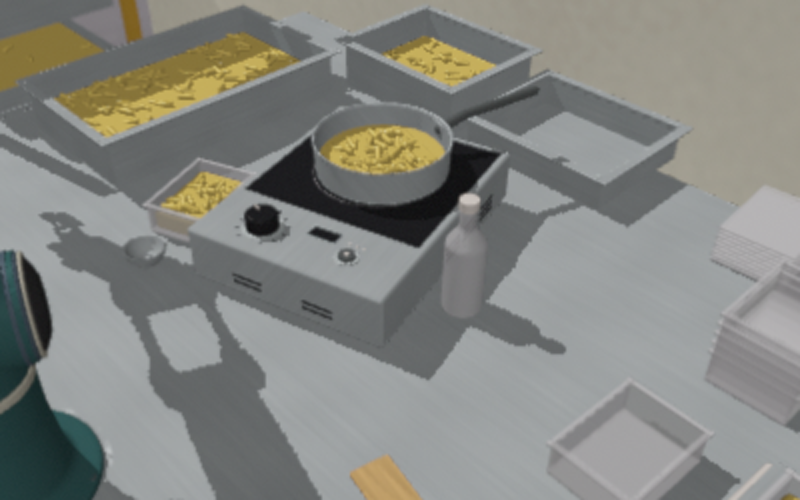

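The top view shows the hob yawed about 15°, with the dial at crop (295,333). The pointer aims left at (275,328) and the long tick is at (287,300), so it is about 2 clicks short. The side view agrees on the layout, and the dial's front-left is free. I'll move over the front of the strip with the fingers shut.

{"method": "jog_arm", "body": {
  "motion": [
    [0,0,0,-0.047,-0.0626,0,1],
    [0,0,0,-0.047,-0.0626,0,1],
    [0,0,0,-0.047,-0.0626,0,1],
    [0,0,0,-0.047,-0.0626,0,1],
    [0,0,0,-0.047,-0.0626,0,1]
  ]
}}

```text
time: 1.12
position: [286.4, 446.3, 231.2]
tool_rot: [0.172, 0.985, 0.0, 0.0]
force: [1.8, 1.1, 0.4]
gripper_width: 25.8
```

{"method": "jog_arm", "body": {
  "motion": [
    [0,0,0,-0.047,-0.0626,0,1],
    [0,0,0,-0.047,-0.0626,0,1],
    [0,0,0,-0.047,-0.0626,0,1],
    [0,0,0,-0.047,-0.0626,0,1],
    [0,0,0,-0.047,-0.0626,0,1]
  ]
}}

```text
time: 1.53
position: [343.9, 259.2, 231.6]
tool_rot: [0.172, 0.985, 0.0, 0.0]
force: [0.5, -0.1, 0.5]
gripper_width: 0.0
```

{"method": "jog_arm", "body": {
  "motion": [
    [0,0,0,-0.047,-0.0626,0,1],
    [0,0,0,-0.047,-0.0626,0,1],
    [0,0,0,-0.047,-0.0626,0,1],
    [0,0,0,-0.047,-0.0626,0,1],
    [0,0,0,0,0,0,1]
  ]
}}

```text
time: 1.95
position: [391.5, 105.3, 231.8]
tool_rot: [0.176, 0.984, -0.001, 0.001]
force: [-0.1, -0.6, -0.6]
gripper_width: 0.0
```

```bash
cat > m.py <<'E'
from h import *
import sys
p=cam("wrist");cv2.imwrite(f"pics/{sys.argv[1]}.png",p["color"])
o=r.get_obs();print(o["time"],o["position"].round(1),o["force"].round(1))
for t,z in (("dial_top",128),("dial_pointer",128),("long_tick",100),("key_top",107)):
    for k in r.pinpoint(p,t)[:2]: print(t,np.round(k["position"],1),round(k["confidence"],2),np.round(ray(p,k["position"],z),1))
E
python3 m.py w1
```

```text
2.0 [390.7 108.1 231.7] [-0.1  0.   0.2]
dial_pointer [342.6 258. ] 0.71 [452.5 106.8 128. ]
long_tick [345.7 275.7] 0.95 [487.4 100.4 100. ]
```

View pics/w1.png

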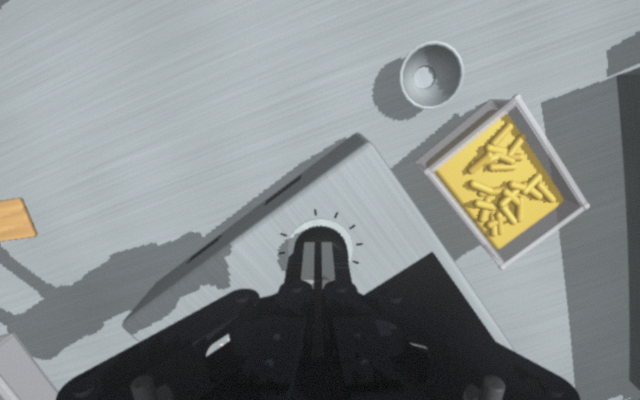

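The dial is hidden behind the fingers, centred near (318,250). The ticks show around it, and the camera looks from the tool's +x side. Working from the dial's far side will keep it in view.

{"method": "jog_arm", "body": {
  "motion": [
    [0,0,0,-0.06,0,0.0225,1],
    [0,0,0,-0.06,0,0.0225,1],
    [0,0,0,-0.06,0,0.0225,1],
    [0,0,0,-0.06,0,0.0225,1],
    [0,0,0,0,0,0,1]
  ]
}}

```text
time: 2.62
position: [505.3, 71.2, 183.6]
tool_rot: [0.171, 0.985, -0.001, -0.001]
force: [-0.5, 0.4, 0.4]
gripper_width: 0.0
```

```bash
python3 m.py w2
```

```text
2.6667 [503.2  71.8 184.3] [-0.1  0.   0.6]
dial_top [312.2 128.3] 0.84 [449.1  88.6 128. ]
dial_pointer [344.9 127.4] 0.93 [455.3 107.7 128. ]
long_tick [346.6 171.5] 0.86 [488.9 100.4 100. ]
key_top [163.9 242.2] 0.61 [492.6 -49.1 107. ]
```

View pics/w2.png

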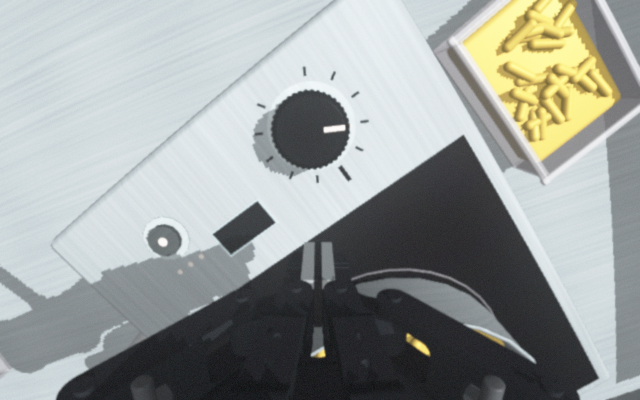

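The dial is clear at (312,128), with its pointer at the tick at (364,121). The next tick is at (359,149) and the long tick at (346,171), so two clicks are needed. I'll lower the fingertip behind the dial.

{"method": "jog_arm", "body": {
  "motion": [
    [0,0,0,0.002,0.004,0.03,1],
    [0,0,0,0.002,0.003,0.03,1],
    [0,0,0,0.002,0.002,0.03,1],
    [0,0,0,0.002,0,0.03,1],
    [0,0,0,0.002,0,0.029,1]
  ]
}}

```text
time: 3.28
position: [499.0, 77.5, 112.3]
tool_rot: [0.171, 0.985, 0.0, 0.001]
force: [0.1, 0.3, -0.3]
gripper_width: 0.2
```

{"method": "jog_arm", "body": {
  "motion": [
    [0,0,0,0.01,0,0,1],
    [0,0,0,0.006,0,0,1],
    [0,0,0,0.004,0,0,1],
    [0,0,0,0.002,0,0,1],
    [0,0,0,0,0,0,1]
  ]
}}

```text
time: 3.7
position: [489.8, 80.6, 113.2]
tool_rot: [0.172, 0.985, 0.0, 0.001]
force: [-0.5, 0.5, -0.2]
gripper_width: -0.0
```

{"method": "jog_arm", "body": {
  "motion": [
    [0,0,0,0.004,0,0,1],
    [0,0,0,0.003,0,0,1],
    [0,0,0,0.002,0,0,1],
    [0,0,0,0,0,0,1]
  ]
}}

```text
time: 4.03
position: [485.9, 81.7, 112.4]
tool_rot: [0.172, 0.985, 0.0, 0.001]
force: [1.7, -0.6, 0.8]
gripper_width: 0.2
```

{"method": "jog_arm", "body": {
  "motion": [
    [0,0,0,0.002,0,0,1],
    [0,0,0,0,0,0,1]
  ]
}}

```text
time: 4.2
position: [485.8, 81.8, 112.5]
tool_rot: [0.172, 0.985, 0.0, 0.002]
force: [5.2, -2.0, 0.3]
gripper_width: -0.2
```

{"method": "jog_arm", "body": {
  "motion": [
    [0,0,0,0.002,0,0,1],
    [0,0,0,0,0,0,1]
  ]
}}

```text
time: 4.37
position: [485.7, 81.9, 112.6]
tool_rot: [0.172, 0.985, 0.0, 0.003]
force: [6.9, -2.8, -0.7]
gripper_width: 0.2
```

Contact is made at about 7 N. Now I'll drag one click, about 13 mm along −tool y.

{"method": "jog_arm", "body": {
  "motion": [
    [0,0,0,0.001,-0.006,0,1],
    [0,0,0,0,-0.006,0,1],
    [0,0,0,0,-0.006,0,1],
    [0,0,0,0,-0.006,0,1],
    [0,0,0,0,-0.002,0,1]
  ]
}}

```text
time: 4.78
position: [481.3, 69.4, 112.8]
tool_rot: [0.172, 0.985, -0.0, 0.003]
force: [8.6, -3.7, -2.5]
gripper_width: 0.0
```

```bash
python3 m.py w3; python3 -c "
import cv2;a=cv2.imread('pics/w3.png')[40:290,120:520];cv2.imwrite('pics/w3c.png',cv2.resize(a,(800,500)))"
```

```text
4.8333 [481.3  69.4 112.8] [ 8.7 -3.2 -3.3]
dial_top [327.8 196.9] 0.62 [448.3  86.6 128. ]
dial_pointer [373.9 216.7] 0.97 [463.4 102.3 128. ]
long_tick [370.6 241.6] 0.76 [488.8  98.  100. ]
```

View pics/w3c.png

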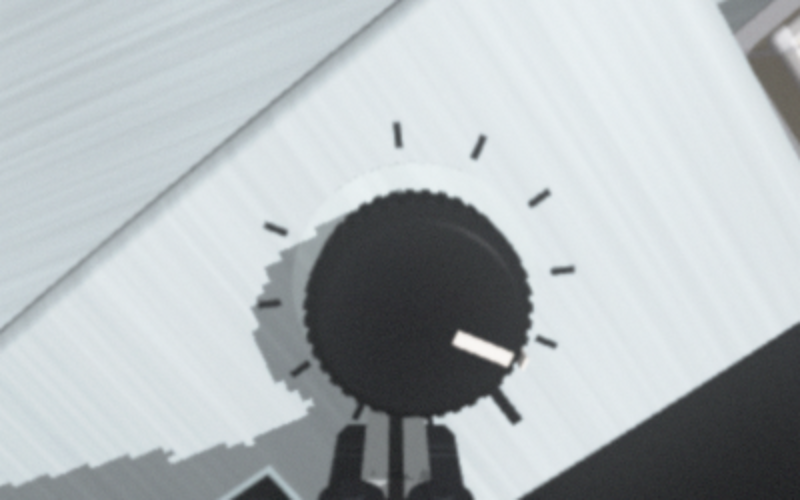

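The pointer (crop 487,349) now sits at the tick one short of the long one, at (510,408). That's one click done. I'll back off, return and repeat.

{"method": "jog_arm", "body": {
  "motion": [
    [0,0,0,-0.02,0,0,1],
    [0,0,0,0,0.013,0,1],
    [0,0,0,0,0.013,0,1],
    [0,0,0,0,0,0,1]
  ]
}}

```text
time: 5.37
position: [491.8, 80.3, 111.4]
tool_rot: [0.172, 0.985, 0.0, -0.001]
force: [0.5, 0.4, -0.4]
gripper_width: 0.2
```

{"method": "jog_arm", "body": {
  "motion": [
    [0,0,0,0.01,0,0,1],
    [0,0,0,0.006,0,0,1],
    [0,0,0,0.004,0,0,1],
    [0,0,0,0,0,0,1]
  ]
}}

```text
time: 5.7
position: [485.5, 82.1, 112.1]
tool_rot: [0.171, 0.985, 0.0, 0.004]
force: [11.4, -4.1, -8.8]
gripper_width: -0.2
```

{"method": "jog_arm", "body": {
  "motion": [
    [0,0,0,0,-0.006,0,1],
    [0,0,0,0,-0.006,0,1],
    [0,0,0,0,-0.006,0,1],
    [0,0,0,0,-0.006,0,1],
    [0,0,0,0,-0.002,0,1]
  ]
}}

```text
time: 6.12
position: [481.2, 69.4, 112.2]
tool_rot: [0.172, 0.985, -0.0, 0.004]
force: [10.8, -2.4, -8.4]
gripper_width: -0.1
```

{"method": "jog_arm", "body": {
  "motion": [
    [0,0,0,-0.01,0,0,1],
    [0,0,0,-0.02,0,0,1],
    [0,0,0,-0.02,0,0,1],
    [0,0,0,0,0,0,1]
  ]
}}

```text
time: 6.45
position: [503.5, 61.6, 112.1]
tool_rot: [0.172, 0.985, 0.0, 0.001]
force: [-0.1, -0.3, 0.5]
gripper_width: 0.0
```

```bash
python3 m.py w4; python3 -c "
import cv2;a=cv2.imread('pics/w4.png')[40:290,120:520];cv2.imwrite('pics/w4c.png',cv2.resize(a,(800,500)))"
```

```text
6.5 [502.5  61.8 111.9] [-0.1  0.4 -0.9]
dial_top [327.8 143.7] 0.82 [449.4  86.1 128. ]
dial_pointer [361.2 185.7] 0.6 [470.5  93.4 128. ]
long_tick [374.4 201.4] 0.91 [489.4  98.5 100. ]
long_tick [357.2 187.6] 0.43 [479.4  92.4 100. ]
key_top [374.9 197.2] 0.65 [484.8  98.9 107. ]
key_top [121.2 290.9] 0.58 [489.5 -48.  107. ]
```

View pics/w4c.png

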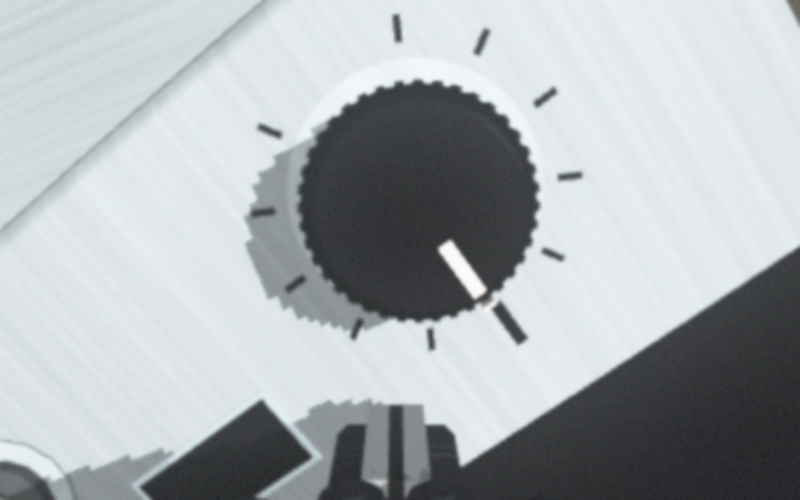

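The pointer line now runs straight into the long tick, with the pointer end at (482,298) and the tick at (510,323). Next I'll lift and go over the power key at about (490.5, −48.5).

{"method": "jog_arm", "body": {
  "motion": [
    [0,0,0,0,0,-0.06,1],
    [0,0,0,-0.013,-0.054,0,1],
    [0,0,0,-0.013,-0.054,0,1],
    [0,0,0,-0.013,-0.054,0,1],
    [0,0,0,-0.013,-0.054,0,1]
  ]
}}

```text
time: 7.12
position: [489.1, -49.1, 142.0]
tool_rot: [0.171, 0.985, 0.0, 0.0]
force: [0.5, 0.5, 0.3]
gripper_width: -0.2
```

{"method": "jog_arm", "body": {
  "motion": [
    [0,0,0,0,0,0,1],
    [0,0,0,0,0,0,1]
  ]
}}

```text
time: 7.28
position: [489.1, -49.3, 141.8]
tool_rot: [0.173, 0.985, 0.0, -0.0]
force: [0.1, 0.5, 1.0]
gripper_width: 0.2
```

Run:
```python
from h import *
print(r.get_obs()["position"])
for n in ("top","side"):
    p=cam(n)
    for k in r.pinpoint(p,"key_top")[:1]: print(n,k["position"],k["confidence"],ray(p,k["position"],107).round(1))
```

```text
[489.05385466 -49.31546268 141.75714253]
side [300.1, 205.6] 0.53 [488.6 -43.3 107. ]
```

{"method": "jog_arm", "body": {
  "motion": [
    [0,0,0,0.002,0.001,0.03,1],
    [0,0,0,0,0,0.022,1],
    [0,0,0,0,0,0.01,1],
    [0,0,0,0,0,0,1]
  ]
}}

```text
time: 7.82
position: [487.1, -46.8, 108.8]
tool_rot: [0.171, 0.985, -0.0, -0.002]
force: [-0.5, -0.0, 0.7]
gripper_width: -0.3
```

{"method": "jog_arm", "body": {
  "motion": [
    [0,0,0,0,0,0.004,1],
    [0,0,0,0,0,0.004,1],
    [0,0,0,0,0,0,1]
  ]
}}

```text
time: 8.07
position: [489.1, -47.6, 107.0]
tool_rot: [0.172, 0.985, 0.0, 0.0]
force: [0.1, 0.3, 1.5]
gripper_width: -0.1
```

{"method": "jog_arm", "body": {
  "motion": [
    [0,0,0,0,0,0.004,1],
    [0,0,0,0,0,0,1]
  ]
}}

```text
time: 8.23
position: [489.3, -47.7, 105.2]
tool_rot: [0.172, 0.985, 0.0, 0.001]
force: [-0.5, 1.1, 2.4]
gripper_width: -0.2
```

{"method": "jog_arm", "body": {
  "motion": [
    [0,0,0,0,0,0.004,1],
    [0,0,0,0,0,0.002,1],
    [0,0,0,0,0,0,1]
  ]
}}

```text
time: 8.48
position: [489.4, -47.7, 102.2]
tool_rot: [0.172, 0.985, 0.0, 0.001]
force: [-0.3, 0.8, 3.7]
gripper_width: -0.2
```

{"method": "jog_arm", "body": {
  "motion": [
    [0,0,0,0,0,0.003,1],
    [0,0,0,0,0,0,1]
  ]
}}

```text
time: 8.65
position: [489.5, -47.7, 101.9]
tool_rot: [0.172, 0.985, 0.0, 0.001]
force: [-2.4, 1.1, 11.3]
gripper_width: 0.0
```

{"method": "jog_arm", "body": {
  "motion": [
    [0,0,0,0,0,0.002,1],
    [0,0,0,0,0,0,1]
  ]
}}

```text
time: 8.82
position: [489.5, -47.7, 101.8]
tool_rot: [0.172, 0.985, 0.0, 0.001]
force: [-5.1, 1.3, 17.7]
gripper_width: -0.2
```

The key bottomed out after 5.1 mm, at 17 N. I'll release it and look.

{"method": "jog_arm", "body": {
  "motion": [
    [0,0,0,0,0,-0.02,1],
    [0,0,0,0,0,-0.06,1],
    [0,0,0,0,0,-0.06,1],
    [0,0,0,0,0,-0.05,1],
    [0,0,0,-0.05,0.05,0,1]
  ]
}}

```text
time: 9.23
position: [520.5, -34.8, 200.2]
tool_rot: [0.173, 0.985, -0.001, 0.003]
force: [0.5, 0.4, 0.3]
gripper_width: -0.3
```

{"method": "jog_arm", "body": {
  "motion": [
    [0,0,0,-0.04,0.05,0,1],
    [0,0,0,0,0,0,1],
    [0,0,0,0,0,0,1]
  ]
}}

```text
time: 9.48
position: [548.3, -15.5, 193.7]
tool_rot: [0.171, 0.985, -0.0, -0.001]
force: [-0.3, -0.2, 0.1]
gripper_width: 0.0
```

```bash
python3 m.py w5
python3 - <<'E'
from h import *
p=cam("side");a=cv2.imread("pics/w5.png")
cv2.imwrite("pics/fin.png",np.vstack([a[:300],p["color"][80:330]]))
E
```

```text
9.5333 [547.2 -15.9 193.2] [-0.2 -0.6 -0.4]
dial_pointer [439.9  43.1] 0.71 [470.7  92.2 128. ]
long_tick [443.2  72.8] 0.6 [489.6 100.7 100. ]
key_top [249.5 151.6] 0.57 [494.8 -48.1 107. ]
```

View pics/fin.png

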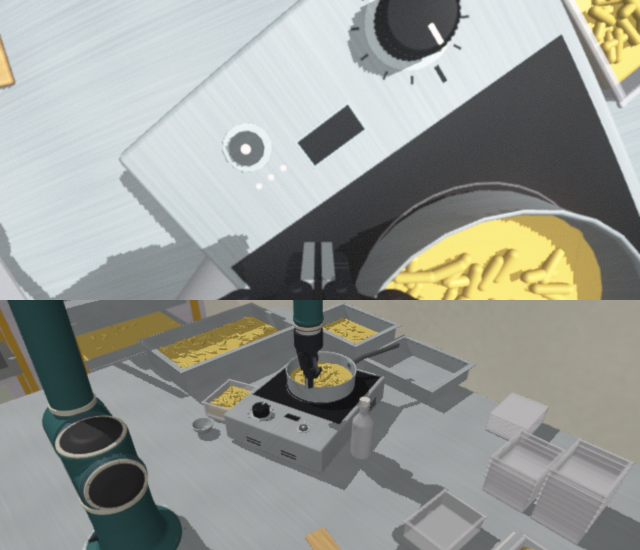

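The pointer (436,34) is in line with the long tick (440,74). The key (245,149) is up, the pan and other things haven't moved, and the gripper is clear. I'll hand it in.

```bash
python3 -c "
from bench import r
print(r.close_job())"
```

```text
the job is handed in; nothing more can be done
None
```

The dial is on the long tick and the power key has been pressed fully and released. I handed the job in at about 9.6 s, and no verdict was reported.

- **Dial:** I turned it two clicks clockwise, one at a time, by dragging the shut fingertips along its back at about 7–15 N. Close-up pictures after each click, and again at the end, show the pointer stopping in line with the long tick.
- **Power key:** It went down 5.1 mm to its stop, reaching about 18 N. In the last picture it looks up again. I judged that by eye, because its height was not measured.
- **Everything else:** The last pictures show the pan and the other things in view where they were, and the gripper clear of everything with about 0 N on it.

The position estimates for the key disagreed by a few millimetres between views. The one from the side camera was about 5 mm off in y. I pressed at a point between the close-up estimates, and the full travel at the expected height shows it landed on the key.

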